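Put the spice jar away in the box with the swivelling lid

TASK

Put away the red-capped spice jar that leans in the slanted white stand: swing the long lid of the wooden spice box well open by pushing its free end away from you, then draw the jar out of the stand and set it down gently, upright, in the empty bay of the box. Then push the lid's free end back so that the box is fully shut, and leave the garlic, the egg cup, the mandarin and the mug where they are.

Things in the scene. Friction and masses are not known exactly. Their poses are not given: they have to be found in the camera images.
- spice_box: Fixed open-topped box of light wood, 104 x 260 x 120 mm (x, y, z), 8 mm walls (+y end wall 24 mm). Origin: centre of its underside; z up, y along its length, -x side towards the robot. A cross wall divides it into two bays: the one at the -y end is empty, the one at the +y end holds the garlic. Inner floor 8 mm above the worktop, rim at 120 mm.
- box_bay (a point): Centre of the floor of the empty bay (8 mm above the worktop; 60 mm to -y of the box's origin). The bay is 88 mm in the box's x by 124 mm in its y, 112 mm deep. Axes as the box's.
- lid_pin (a point): Pivot pin of the lid (vertical axis), at the height of the lid's underside (122 mm), 118 mm to +y of the box's origin. Axes as the box's.
- lid (a joint): Angle of the dark wooden lid, which swivels level about the pin at the box's +y end. 0 = shut, lying along the box from the pin to -y; it grows to 1.15 (stop) as the free end swings to the box's +x side, away from the robot (counter-clockwise from above). From 0.8 rad the empty bay is clear. It stays where it is left; about 1 N near the free end moves it.
- lid_end (a point): Middle of the upright end face of the lid's free end, 252 mm from the pin; moves with the lid. The lid is a flat board 108 mm wide (54 mm either side of the pin), 266 mm long, 18 mm thick (underside 122 mm, top 140 mm above the worktop), without a knob; too wide to grip, so push it on its long edges.
- jar_stand: Fixed white plastic stand, base plate 110 x 90 x 10 mm, with one square pocket leaning 35 degrees from vertical towards the stand's -x side (the side facing away from the robot). Origin: centre of its underside, z up. Pocket: 49 mm square inside, three walls 36 mm high, the wall on the lower (-x) side 46 mm, along the slant.
- pocket_floor (a point): Centre of the pocket's floor, 34 mm above the worktop. Axes as the stand's (not slanted).
- spice_jar: Cylindrical glass spice jar with a red cap and a green label, 45 mm in diameter (cap; the glass 42 mm), 106 mm tall, 0.1 kg. Origin: centre of its underside; z along its axis to the cap. At the start it stands loosely in the pocket, so that its axis leans 35 degrees from vertical away from the robot, the upper 60 mm projecting.
- garlic: White garlic bulb, 50 mm, loose in the other bay of the box; leave it. Origin: centre of its underside.
- egg_cup: Cream egg cup, 48 mm wide, 51 mm tall, loose on the worktop past the box's free end; leave it. Origin: centre of its underside.
- mandarin: Mandarin, 63 mm, 58 mm tall, loose on the worktop beside the stand; leave it. Origin: centre of its underside.
- mug: White mug, 64 x 91 mm, 51 mm tall, loose on the worktop to the left, nearer the robot than the box; leave it. Origin: centre of its underside.

How it is judged (in metres and radians):
On the way, in this order (a step that is already met when the one before it is completed fails the run):
1. the lid has been swung well open (0.75 rad or more), the jar still in the stand (value of joint lid above 0.75 rad), for 0.2 s.
2. the jar has been drawn out of the slanted stand (distance between spice_jar and pocket_floor above 0.07 m), for 0.1 s.
3. the jar stands upright on the floor of the empty bay, let go (x of spice_jar in the frame of box_bay between -0.035 and 0.035 m and y of spice_jar in the frame of box_bay between -0.055 and 0.055 m and z of spice_jar in the frame of box_bay below 0.006 m and angle between spice_jar's own z axis and vertical below 0.1 rad and contact force between the fingers and spice_jar below 0.1 N), for 0.2 s.
4. the lid has been pushed shut (value of joint lid below 0.05 rad), for 0.2 s.
At the end, for the whole second after the job is handed in: The jar stands upright (within 0.1 rad) and at rest on the floor of the empty bay (the -y one), and the lid is shut to within 0.05 rad (some 13 mm at its free end) (value of joint lid below 0.05 rad and x of spice_jar in the frame of box_bay between -0.035 and 0.035 m and y of spice_jar in the frame of box_bay between -0.055 and 0.055 m and z of spice_jar in the frame of box_bay below 0.006 m and angle between spice_jar's own z axis and vertical below 0.1 rad and linear speed of spice_jar below 0.02 m/s); the robot touches nothing.
It fails at once if the jar is let fall (faster than 0.6 m/s with no finger on it) (linear speed of spice_jar above 0.6 m/s and contact force between the fingers and spice_jar below 0.1 N).
It fails at once if the garlic, egg cup, mandarin or mug is moved by more than 30 mm (distance of any of garlic, egg_cup, mandarin, mug from where it was at the start of the episode above 0.03 m).
It also fails if it takes over 66 s, if anything falls off the work surface, if the arm or the gripper's body presses on something with over 40 N, if the wrist force passes 120 N, or if a joint passes its speed limit or range.

ROBOT

A 6-joint arm with a two-finger parallel gripper is mounted at the origin on a cart in front of the work surface, level with it; the furniture and walls round the work are solid. World frame = base frame: x ahead of the robot, y to its left, z up, the work surface at z = 0. Lengths are in m, angles in degrees, forces in N, time in s.
With the tool pointing down it reaches from about 0.375 to 0.9 m from the base axis. Payload 3.1 kg.
Tool frame: the origin (TCP) lies at the very end of the fingers, on their centre line; the grasp point (between the pads) lies 19 mm behind it (grip_point_offset is the distance from the TCP to the grasp point, in m); y points along the fingers, x is the direction in which the jaws open and shut, and the axes are right-handed (so a half turn about y gives the same grasp; the last joint's range is limited). The gripper opens to 87 mm and grips with 3 to 60 N. Pads are 19 mm wide; open, the fingers measure 117 mm over their backs; the gripper's body (75 mm by 190 mm) begins 51 mm behind the grasp point.
Start: joints at [57.668, 30.224, 82.088, -0, 67.689, -10.227], TCP at [0.235, 0.579, 0.223] pointing down, gripper open.
Joint ranges: [-176.69, 176.69], [-43.24, 126.21], [12.49, 139.97], [-82, 262], [0, 151.66], [-163.58, 163.58]. Speed limits (degrees/s): [159.86, 159.86, 180, 180, 180, 180].

INTERFACE

Orientations are given as a 3x3 rotation matrix whose columns are the frame's x, y, z axes.
In Python, from rig import * gives the robot as it stands.
- The arm moves only by the tool send_rows, never from a script. Its argument "moves" is text: rows parted by semicolons, each of 5 numbers parted by spaces: the finger opening in mm, from 0 to 87, then the shift along the tool's x, y, z in mm, then the turn about the tool's y in degrees. In form: fingers dx dy dz yaw; .... A call has 1 to 20 rows; each row shifts and turns the commanded pose from where the row before left it, along the tool's axes as they then stand; what a row does not reach is not made up. A row lasts 1/12 s, in which the tool goes at most 41.7 mm and 7.16 degrees, less where a joint would pass 70% of its speed; a pose out of reach is approached as far as the arm can. A call is refused whole if a number of a shift passes 41.7 or a number of a turn 7.16, either way. A call with a gripper value outside its range is refused whole. The fingers move at their own pace and stop on an object; the grip force is fixed at half the most. Time passes only in rows, so rows that do not move let the fingers close. It gives the time, the measured TCP pose, the force and the opening at its end, in the units of the state.
- read_state(): the state, without advancing time (a new reading comes with each control period).
- capture(name): name is "scene" or "top" or "wrist"; returns a dict with "image" (480x640x3 uint8, blue, green, red), "z_map" (480x640 float32, m along the optical axis (not along the pixel's ray), 0 where there is no reading), "mtx" (3x3 intrinsics, pixels), "distortion" ([k1, k2, p1, p2, k3] as OpenCV has them; the pictures are not rectified), "origin" and "rotation" of the camera in the world; the wrist camera has in their place "tool_from_camera" (4x4, takes a point from camera to tool coordinates, whose origin is the TCP and whose axes are the tool frame's). Camera axes: x right, y up, looking along -z (the intrinsics and any distortion apply to the point x, -y, -z); pixel columns grow to the right and rows downward; lengths in m; the calibration is good to about 2 mm. A picture is of the moment at which its call begins: read the wrist's pose just before it.
- hand_in(): hands the job in, once; it reports no verdict.
Trained networks look in a picture, given as the dict that the camera call returned (one of the last four; its "shot" number tells which), for a name from the list of things; names that differ only in an ending like _2 or _b are one class to them, and where a whole thing is asked for, a point or a joint stands for the part that bears it (a point fixed in the world has none). Each returns a list of dicts, best first, with "p" (0 to 1); they miss things now and then, are a little off and sometimes report something else, mostly with a low value. They report only what shows in the picture. A call takes as long as a camera call.
- search_frame(picture, name): "bbox" ([left, top, right, bottom] in pixels, round what is visible of it).
- masks_of(picture, name): "region" (480x640 bool, what is visible of it) and "bbox" ([left, top, right, bottom] in pixels, round what is visible of it).
- mark_of(picture, name): "pixel" ([row, column] in pixels: a listed point, or the origin of a listed thing).
The state is a dict: "time_s": time; "joint_positions": joint angles; "qvel": joint speeds; "tau": joint torques, N m; "position": TCP position; "tcp_rot": TCP orientation; "force": force on the tool from outside, world axes, zero at the start; "moment": the same for the moment, N m; "opening": opening from 0.0 (shut) to 1.0 (fully open).
Only numpy, scipy, OpenCV 4.12 (cv2) and the standard library are available. Lean on these libraries where they do the work, as an engineer would, in place of code of your own. Each camera call takes 0.05 s, during which the arm holds its last target. There are 200 camera calls.

## Working session

There is one attempt and no reset: what is moved stays moved. The work goes in short steps, Python scripts to look and compute and a tool call to move; the robot and the scene stay as the last step left them, time stands still between calls to the robot, and variables do not carry over. Pictures are saved under pics/ and viewed, about 8 in all and at most 12, crops included, and the job is handed in when it is done.

Besides the shell and the picture viewer there is one more tool, called after ">>>" as name(argument=value, ...) on one line, values as JSON. send_rows: Moves the arm, as the interface text tells. Its arguments: {"type":"object","properties":{"moves":{"type":"string"}},"required":["moves"]}

```bash
mkdir -p pics; ls; python3 - <<'E'
from rig import *
import numpy as np,cv2
s=read_state();print(s['position'],np.round(s['tcp_rot'],3),s['opening'])
ims=[]
for c in ['scene','top']:
    d=capture(c);ims.append(d['image']);print(c,np.round(d['origin'],3),np.round(d['rotation'],3),np.round(d['mtx'],1),d['distortion'])
cv2.imwrite('pics/a.png',cv2.resize(np.vstack(ims),(450*1,675))[:, :] if 0 else ims[0]);cv2.imwrite('pics/b.png',ims[1])
E
```

```text
pics
[0.2347661  0.57844185 0.2215466 ] [[ 0.376 -0.001 -0.927]
 [ 0.927 -0.002  0.376]
 [-0.002 -1.     0.   ]] 0.9926898297222256
scene [ 0.36  -1.205  0.713] [[ 0.998  0.014 -0.065]
 [-0.063  0.478 -0.876]
 [ 0.019  0.878  0.478]] [[622.3   0.  317.6]
 [  0.  622.3 234.4]
 [  0.    0.    1. ]] [0.01522053 0.         0.         0.         0.        ]
top [ 0.22  -0.124  1.315] [[ 0.017  0.982 -0.189]
 [-1.     0.019  0.009]
 [ 0.012  0.189  0.982]] [[457.6   0.  327. ]
 [  0.  457.6 236. ]
 [  0.    0.    1. ]] [-0.08860895  0.          0.          0.          0.        ]
```

View pics/a.png

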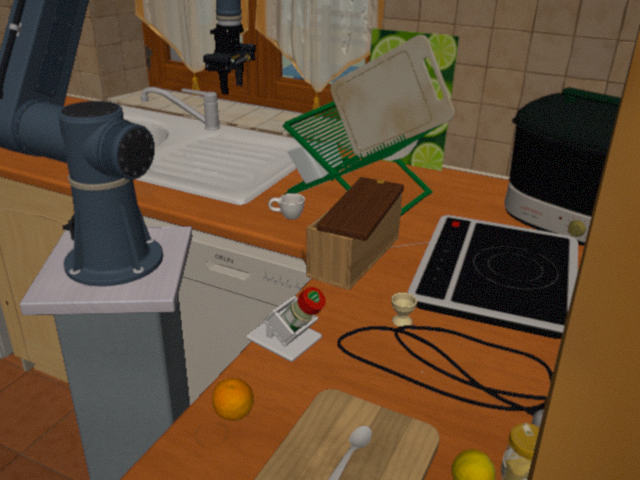

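View pics/b.png

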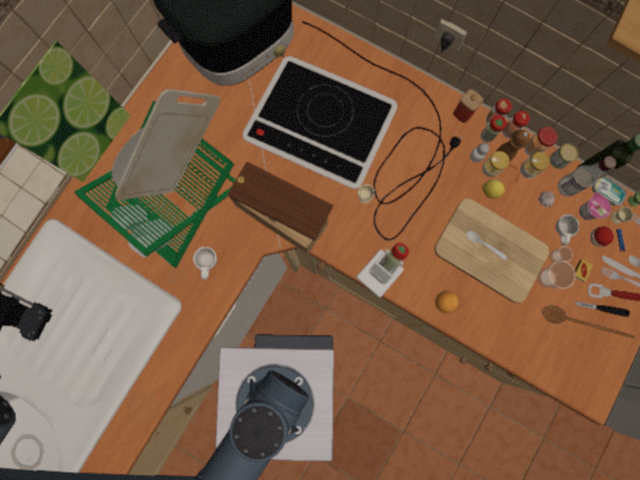

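The top view shows the box with its lid from (240,175) to (325,230), with the free end at lower right. The jar cap is at (400,250) leaning up and right, and the egg cup is at (366,193). Next I'll measure positions.

```bash
cat > h.py <<'E'
from rig import *
import numpy as np,cv2
def cloud(d,T=None):
    v,u=np.mgrid[0:480,0:640]
    p=cv2.undistortPoints(np.stack([u,v],-1).reshape(-1,1,2).astype(float),np.array(d['mtx']),np.array(d['distortion'])).reshape(480,640,2)
    z=d['z_map'];c=np.stack([p[...,0]*z,-p[...,1]*z,-z],-1)
    if T is None: return c@np.array(d['rotation']).T+d['origin']
    return c@T[:3,:3].T+T[:3,3]
def ray(d,px,h):
    p=cv2.undistortPoints(np.array([[[px[1],px[0]]]],float),np.array(d['mtx']),np.array(d['distortion']))[0,0]
    r=np.array(d['rotation'])@[p[0],-p[1],-1];o=np.array(d['origin']);return o+r*(h-o[2])/r[2]
def pts(d,name,T=None):
    m=masks_of(d,name)
    if not m: return np.zeros((0,3))
    k=m[0]['region'].astype(np.uint8);k=cv2.erode(k,np.ones((3,3)))>0
    P=cloud(d,T)[k&(d['z_map']>0)];return P
E
python3 - <<'E'
from h import *
np.set_printoptions(precision=4,suppress=True)
for c in ['top','scene']:
    d=capture(c);print('==',c)
    for n in ['spice_jar','jar_stand','lid','spice_box','egg_cup','mandarin','mug']:
        m=masks_of(d,n)
        if not m: print(n,'none');continue
        P=pts(d,n);print(n,m[0]['p'],len(P),np.median(P,0),P.min(0),P.max(0))
        if n=='lid':
            Q=P[abs(P[:,2]-.14)<.012];r=cv2.minAreaRect(Q[:,:2].astype(np.float32));print(r,cv2.boxPoints(r),np.median(Q[:,2]))
        if n=='jar_stand':
            Q=P[abs(P[:,2]-.01)<.008];r=cv2.minAreaRect(Q[:,:2].astype(np.float32));print(r,cv2.boxPoints(r))
        if n=='spice_jar':
            np.save('jar_'+c,P);print('top10',P[P[:,2]>np.percentile(P[:,2],80)].mean(0))
    for n,h in [('lid_pin',.122),('lid_end',.131),('pocket_floor',.034),('box_bay',.008),('jar_stand',0),('spice_box',0),('egg_cup',0)]:
        m=mark_of(d,n)
        if m: print(n,m[0]['p'],ray(d,m[0]['pixel'],h))
E
```

```text
== top
spice_jar 0.89 388 [ 0.399  -0.3151  0.112 ] [ 0.3675 -0.3494  0.066 ] [ 0.4357 -0.2831  0.132 ]
top10 [ 0.4098 -0.3249  0.1269]
jar_stand 0.59 825 [ 0.3564 -0.2779  0.0133] [ 0.3083 -0.3488  0.0039] [ 0.4302 -0.2238  0.0848]
((0.3673971891403198, -0.28956422209739685), (0.0874197855591774, 0.10638630390167236), 48.910919189453125) [[ 0.2986 -0.2875]
 [ 0.3788 -0.3575]
 [ 0.4362 -0.2916]
 [ 0.356  -0.2217]]
lid 0.92 3633 [ 0.5396 -0.0083  0.1405] [ 0.4399 -0.1444  0.1314] [0.6399 0.1275 0.1484]
((0.5412560701370239, -0.007114097476005554), (0.26013389229774475, 0.10566575825214386), 64.15925598144531) [[ 0.437  -0.1011]
 [ 0.5321 -0.1472]
 [ 0.6455  0.0869]
 [ 0.5504  0.133 ]] 0.14048642444010961
spice_box 0.93 4464 [ 0.5268 -0.0099  0.1397] [ 0.4185 -0.1392  0.0022] [0.6399 0.1268 0.1484]
egg_cup 0.54 159 [ 0.5958 -0.2453  0.0311] [ 0.5692 -0.265   0.0048] [ 0.6141 -0.2256  0.0533]
mandarin 0.95 342 [ 0.2856 -0.467   0.0536] [ 0.256  -0.4976  0.0238] [ 0.3143 -0.4427  0.0631]
mug 0.82 370 [0.3944 0.2109 0.0179] [0.3387 0.1753 0.0003] [0.4228 0.236  0.0554]
lid_end 0.65 [ 0.48
[... 841 characters left out ...]
[ 0.4361 -0.1107]
 [ 0.5315 -0.1581]
 [ 0.6502  0.0806]
 [ 0.5548  0.128 ]] 0.1374538371678969
spice_box 0.65 6907 [ 0.5174 -0.0871  0.1026] [ 0.4212 -0.1526 -0.0027] [0.6431 0.1191 0.1421]
egg_cup 0.64 501 [ 0.5944 -0.2533  0.0347] [ 0.5739 -0.2731 -0.0008] [ 0.6165 -0.2219  0.05  ]
mandarin 0.88 1226 [ 0.289  -0.4944  0.0458] [ 0.259  -0.5094  0.0151] [ 0.3181 -0.46    0.0598]
mug 0.77 485 [0.3935 0.1871 0.0325] [0.3403 0.1662 0.0008] [0.4256 0.2406 0.0488]
lid_pin 0.55 [0.595  0.1071 0.122 ]
lid_end 0.81 [ 0.4838 -0.1252  0.131 ]
pocket_floor 0.98 [ 0.3761 -0.3019  0.034 ]
jar_stand 0.96 [ 0.3712 -0.2841  0.    ]
spice_box 0.84 [0.5322 0.0033 0.    ]
egg_cup 0.58 [ 0.5958 -0.2646  0.    ]
```

Pin is at about (0.594, 0.096), the box y axis is at about 64°, and the jar leans at about -40°. First I'll move to the near side of the lid's free end with the fingers closed.

>>> send_rows(moves="0 -20 0 -25 0;0 -20 0 -25 0;0 -20 0 -25 0;0 -20 0 -25 0;0 -20 0 -25 0;0 -20 0 -25 0;0 -20 0 -25 0;0 -20 0 -25 0;0 -20 0 -25 0;0 -20 0 -25 0;0 -20 0 -25 0;0 -20 0 -25 0")

```text
time_s: 3.3
position: [0.4235, 0.2424, 0.2228]
tcp_rot: [[0.376, 0.001, -0.927], [0.927, 0.0, 0.376], [0.0, -1.0, -0.0]]
force: [0.8, 0.9, -0.5]
opening: 0.177
```

>>> send_rows(moves="0 -25 0 -9 0;0 -25 0 -9 0;0 -25 0 -9 0;0 -25 0 -9 0;0 -25 0 -9 0;0 -25 0 -9 0;0 -25 0 -9 0;0 -25 0 -9 0;0 -25 0 -9 0;0 -25 0 -9 0;0 -25 0 -8 0;0 -25 0 -8 0;0 0 10 0 0;0 0 10 0 0;0 0 0 0 0")

```text
time_s: 4.55
position: [0.4071, -0.0743, 0.2015]
tcp_rot: [[0.378, -0.002, -0.926], [0.926, 0.001, 0.378], [0.0, -1.0, 0.003]]
force: [0.5, -0.1, 0.2]
opening: 0.005
```

>>> send_rows(moves="0 0 18 0 0;0 0 18 0 0;0 0 18 0 0;0 0 17 0 0;0 0 0 0 0")

```text
time_s: 4.97
position: [0.4068, -0.0731, 0.1299]
tcp_rot: [[0.376, -0.004, -0.927], [0.927, 0.002, 0.376], [0.0, -1.0, 0.005]]
force: [-0.6, 0.3, 1.0]
opening: 0.01
```

```bash
cat > arc.py <<'E'
from h import *
pin=np.array([.594,.096]);ay=np.radians(64)
def P(t,r,o):
    e=np.array([np.cos(ay+np.pi+t),np.sin(ay+np.pi+t)]);n=np.array([-e[1],e[0]]);return pin+r*e+o*n
def rows(W):
    s=read_state();R=np.array(s['tcp_rot']);print(s['position'],s['force'])
    W=np.vstack([s['position'][:2],W]);D=np.diff(W,axis=0)*1000
    for d in D: print(np.round(np.array([d@R[:2,0],d@R[:2,2]])).astype(int),end=' ')
    print()
E
python3 - <<'E'
from arc import *
rows([P(t,.225,-.066) for t in np.linspace(0,1.04,16)])
E
```

```text
[ 0.40675972 -0.07313599  0.12987763] [-0.63682984  0.33238602  1.03515077]
[  7 -29] [ -5 -15] [ -4 -16] [ -3 -16] [ -2 -16] [ -1 -16] [  0 -16] [  2 -16] [  3 -16] [  4 -16] [  5 -16] [  6 -15] [  7 -15] [  8 -14] [  9 -14] [ 10 -13]
```

>>> send_rows(moves="0 3 0 -15 0;0 3 0 -14 0;0 -5 0 -15 0;0 -4 0 -16 0;0 -3 0 -16 0;0 -2 0 -16 0;0 -1 0 -16 0;0 0 0 -16 0;0 2 0 -16 0;0 3 0 -16 0;0 4 0 -16 0;0 5 0 -16 0;0 6 0 -15 0;0 7 0 -15 0;0 8 0 -14 0;0 9 0 -14 0;0 10 0 -13 0;0 0 0 0 0;0 0 0 0 0;0 0 0 0 0")

```text
time_s: 6.63
position: [0.664, -0.1298, 0.1324]
tcp_rot: [[0.375, -0.002, -0.927], [0.927, -0.001, 0.375], [-0.001, -1.0, 0.002]]
force: [-3.4, -1.3, 1.0]
opening: 0.003
```

```bash
python3 - <<'E'
from arc import *
d=capture('top');P_=pts(d,'lid');Q=P_[abs(P_[:,2]-.14)<.012]
r=cv2.minAreaRect(Q[:,:2].astype(np.float32));print(r,cv2.boxPoints(r),mark_of(d,'box_bay')[:1])
cv2.imwrite('pics/c.png',d['image'][100:340,150:470].repeat(2,0).repeat(2,1))
E
```

```text
((0.608830988407135, -0.09188427776098251), (0.3127397894859314, 0.0027554668486118317), 3.7856595516204834) [[ 0.45271134 -0.10083374]
 [ 0.45289326 -0.1035832 ]
 [ 0.76495063 -0.08293481]
 [ 0.7647687  -0.08018535]] [{'pixel': [223.2, 296.7], 'p': 0.65}]
```

View pics/c.png

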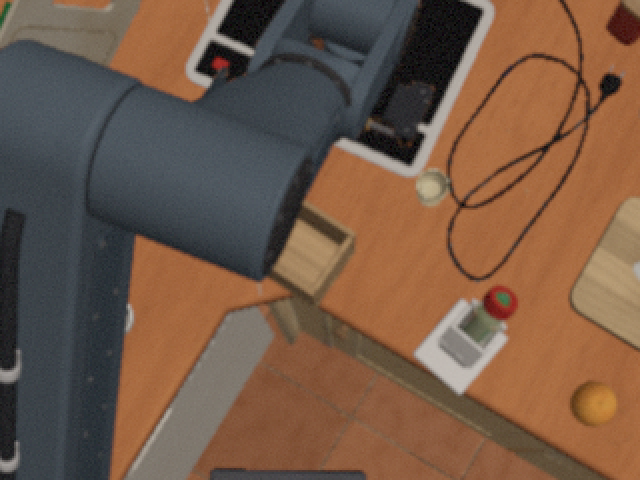

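The lid is well open and the bay at crop (310,245) is uncovered. I'll back off, rise, and move to hover over the jar.

>>> send_rows(moves="0 0 0 20 0;0 0 -25 5 0;0 0 -30 0 0;0 0 -30 0 0;0 0 -30 0 0;60 -20 0 11 0;60 -20 0 11 0;60 -20 0 11 0;60 -20 0 11 0;60 -20 0 11 0;60 -20 0 11 0;60 -20 0 11 0;75 -20 0 11 0;75 -20 0 11 0;75 -20 0 11 0;75 -20 0 11 0;75 -20 0 10 0;75 -20 0 10 0;75 -20 0 10 0")

```text
time_s: 8.37
position: [0.397, -0.3241, 0.2474]
tcp_rot: [[0.377, 0.004, -0.926], [0.926, -0.002, 0.376], [-0.0, -1.0, -0.004]]
force: [-0.4, -0.2, -0.5]
opening: 0.855
```

>>> send_rows(moves="75 0 0 0 6;75 0 0 0 6;75 0 0 0 6;75 0 0 0 0;75 0 0 0 0")

```text
time_s: 8.78
position: [0.3974, -0.3233, 0.2471]
tcp_rot: [[0.642, 0.002, -0.766], [0.766, -0.001, 0.642], [0.0, -1.0, -0.003]]
force: [1.5, -0.5, 0.2]
opening: 0.862
```

```bash
python3 - <<'E'
from arc import *
np.set_printoptions(precision=4,suppress=True)
s=read_state();d=capture('wrist')
R=np.array(s['tcp_rot']);p=np.array(s['position']);A=np.eye(4);A[:3,:3]=R;A[:3,3]=p
T=A@np.array(d['tool_from_camera']);print(p,R)
C=cloud(d,T);im=d['image'].astype(int);z=d['z_map']>0
red=z&(im[...,2]>90)&(im[...,1]<60)&(im[...,0]<60)
Q=C[red];Q=Q[(Q[:,2]>.07)&(Q[:,2]<.16)]
print('red',len(Q),Q.mean(0),Q.min(0),Q.max(0))
np.save('red',Q)
J=pts(d,'spice_jar',T);print('jar',len(J),J.min(0),J.max(0));np.save('jarw',J)
a=np.radians(-40);dd=np.array([np.cos(a),np.sin(a)]);q=np.array([-dd[1],dd[0]])
print('lateral',np.percentile(J[:,:2]@q,[1,50,99]),'along',np.percentile(J[:,:2]@dd,[1,99]))
# fit cap top plane normal: green+red top
u,w,v=np.linalg.svd(Q-Q.mean(0),full_matrices=False);print(v,w)
for c in ['top']:
    e=capture(c);L=pts(e,'lid');L=L[abs(L[:,2]-.14)<.012];r=cv2.minAreaRect(L[:,:2].astype(np.float32));print(r)
cv2.imwrite('pics/d.png',d['image'])
E
```

```text
[ 0.3974 -0.3233  0.2471] [[ 0.6423  0.0023 -0.7665]
 [ 0.7665 -0.0014  0.6423]
 [ 0.0004 -1.     -0.0026]]
red 2069 [ 0.4105 -0.33    0.1209] [ 0.3908 -0.3552  0.078 ] [ 0.4395 -0.0793  0.1324]
jar 5676 [ 0.3615 -0.3535  0.0516] [ 0.4385 -0.2821  0.1324]
lateral [-0.0076  0.013   0.034 ] along [0.4761 0.5505]
[[ 0.0261 -0.9995 -0.0202]
 [-0.9793 -0.0296  0.2002]
 [ 0.2007 -0.0146  0.9796]] [0.9046 0.5958 0.2682]
((0.6579363942146301, -0.0030020028352737427), (0.10700629651546478, 0.26364460587501526), 32.827754974365234)
```

View pics/d.png

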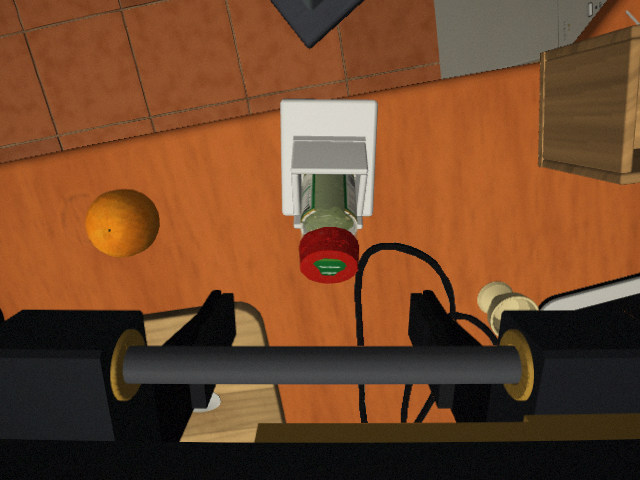

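The wrist view shows the jar cap at (329,255), nearly centred between the fingers, and the lid is at about 1.03 rad. I'll descend and grip the cap.

>>> send_rows(moves="75 4 0 -11 0;75 0 30 0 0;75 0 30 0 0;75 0 30 0 0;75 0 25 0 0;75 0 22 0 0;75 0 20 0 0;75 0 0 0 0;30 0 0 0 0;30 0 0 0 0;30 0 0 0 0;30 0 0 0 0;30 0 0 0 0;30 0 0 0 0;30 0 0 0 0")

```text
time_s: 10.23
position: [0.4081, -0.3274, 0.0904]
tcp_rot: [[0.644, 0.001, -0.765], [0.765, -0.001, 0.644], [-0.0, -1.0, -0.002]]
force: [-0.2, -0.2, 2.3]
opening: 0.495
```

```bash
python3 - <<'E'
from rig import *
import cv2
print(read_state()['opening'])
d=capture('scene');cv2.imwrite('pics/e.png',cv2.resize(d['image'][200:400,200:440],None,fx=3,fy=3))
E
```

```text
0.4952690837104158
```

View pics/e.png

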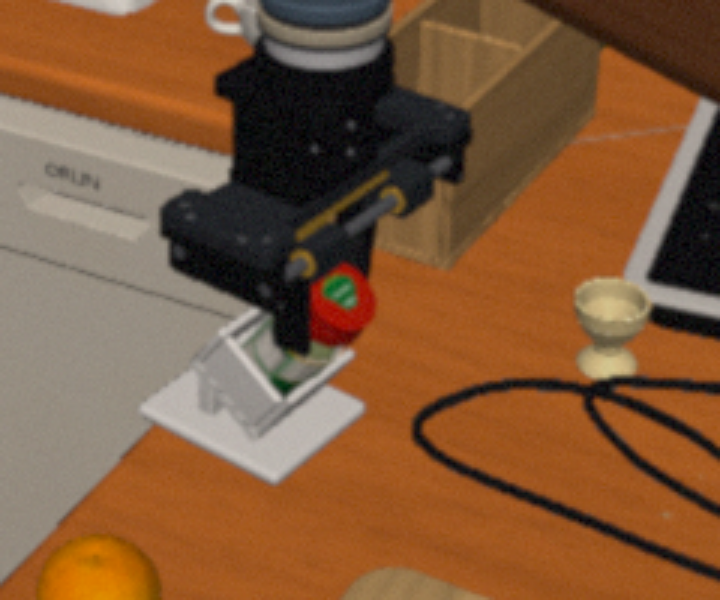

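The fingers straddle the jar just under the cap (crop (295,330)), opening 43 mm. I'll draw it out along the slant.

>>> send_rows(moves="30 0 -8 -5.6 0;30 0 -8 -5.6 0;30 0 -8 -5.6 0;30 0 -8 -5.6 0;30 0 -8 -5.6 0;30 0 -8 -5.6 0;30 0 -8 -5.6 0;30 0 -8 -5.6 0;30 0 -8 -5.6 0;30 0 -8 -5.6 0;30 0 -8 -5.6 0;30 0 -20 0 0;30 0 -20 0 0;30 0 -20 0 0;30 0 -20 0 0;30 0 0 0 0")

```text
time_s: 11.62
position: [0.4561, -0.3684, 0.2614]
tcp_rot: [[0.644, 0.005, -0.765], [0.765, -0.006, 0.644], [-0.001, -1.0, -0.008]]
force: [0.4, -1.0, -1.1]
opening: 0.5
```

```bash
cat > tilt.py <<'E'
from arc import *
import sys
np.set_printoptions(precision=4,suppress=True)
s=read_state();R=np.array(s['tcp_rot']);p=np.array(s['position']);print(p,s['opening'],s['force'])
for c in ['wrist','scene']:
    d=capture(c);T=None
    if c=='wrist':
        A=np.eye(4);A[:3,:3]=R;A[:3,3]=p;T=A@np.array(d['tool_from_camera'])
    J=pts(d,'spice_jar',T)
    if not len(J): print(c,'none');continue
    K=(J-p)@R;K=K[(abs(K)<.13).all(1)]   # tool coords: x jaw, y down, z
    # profile in (z,y): centre by slices
    print(c,len(K),K.min(0),K.max(0))
    for y in np.arange(-.06,.12,.015):
        S=K[abs(K[:,1]-y)<.0075]
        if len(S)>15: print('  y%.3f z %.3f..%.3f x %.3f..%.3f'%(y,*np.percentile(S[:,2],[3,97]),*np.percentile(S[:,0],[3,97])))
    if c=='wrist': wi=d['image']
    else: si=d['image']
    if c=='scene':
        b=masks_of(d,'spice_jar')[0]['bbox'];x,y=int((b[0]+b[2])/2),int((b[1]+b[3])/2)
        y=min(max(y,70),410);x=min(max(x,90),550)
        v=cv2.resize(si[y-70:y+70,x-90:x+90],(617,480))
cv2.imwrite(sys.argv[1],cv2.resize(v,(514,400)))
E
python3 tilt.py pics/f.png
```

```text
[ 0.4561 -0.3684  0.2614] 0.5000023596311847 [ 0.3968 -0.9839 -1.1363]
wrist 18684 [-0.0214 -0.0369 -0.0297] [0.0231 0.0491 0.0629]
  y-0.030 z -0.023..0.014 x -0.017..0.018
  y-0.015 z -0.026..0.026 x -0.018..0.019
  y0.000 z 0.015..0.037 x -0.019..0.021
  y0.015 z 0.027..0.047 x -0.019..0.021
  y0.030 z 0.038..0.058 x -0.018..0.021
  y0.045 z 0.047..0.062 x -0.017..0.021
scene 1229 [-0.0254 -0.0346 -0.0311] [0.0187 0.0698 0.0587]
  y-0.030 z -0.015..0.001 x -0.018..0.016
  y-0.015 z -0.029..-0.010 x -0.021..0.015
  y0.000 z -0.025..-0.007 x -0.021..-0.003
  y0.015 z -0.013..0.034 x -0.023..-0.004
  y0.030 z -0.003..0.045 x -0.022..-0.007
  y0.045 z 0.008..0.054 x -0.022..-0.007
  y0.060 z 0.018..0.051 x -0.020..-0.007
```

View pics/f.png

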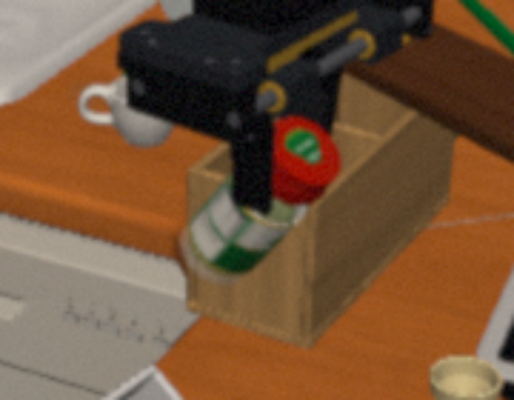

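The jar is out, held at about 34° tilt with no slip. To upright it, I'll press its base against the inside of the bay's near wall. First I'll check the rim position from the top camera.

```bash
python3 - <<'E'
from arc import *
np.set_printoptions(precision=4,suppress=True)
o=np.array([.542,-.011]);by=np.array([np.cos(ay),np.sin(ay)]);bx=np.array([by[1],-by[0]])
for c in ['top','scene']:
    d=capture(c);C=cloud(d).reshape(-1,3);C=C[(d['z_map']>0).ravel()]
    B=np.c_[(C[:,:2]-o)@bx,(C[:,:2]-o)@by,C[:,2]]
    m=(abs(B[:,0])<.075)&(B[:,1]>-.15)&(B[:,1]<.0)&(abs(B[:,2]-.12)<.009);Q=B[m]
    for lo in (-.11,-.08,-.05,-.02):
        S=Q[(Q[:,1]>lo)&(Q[:,1]<lo+.03)]
        for sg in (-1,1):
            t=S[S[:,0]*sg>.02]
            if len(t): print(c,'y',lo,'side',sg,len(t),np.percentile(t[:,0],[2,50,98]),np.median(t[:,2]))
    S=Q[(abs(Q[:,0])<.03)&(Q[:,1]<-.1)]
    if len(S):print(c,'end',len(S),np.percentile(S[:,1],[2,50,98]))
    F=B[(abs(B[:,0])<.075)&(B[:,1]>-.12)&(B[:,1]<0)&(abs(B[:,2]-.008)<.008)&(abs(B[:,0])<.05)]
    if len(F):print(c,'floor',len(F),np.percentile(F[:,0],[1,99]),np.percentile(F[:,1],[1,99]))
E
```

```text
top y -0.11 side 1 22 [0.0202 0.0227 0.0256] 0.1199826416739943
top y -0.08 side 1 38 [0.0203 0.0244 0.0294] 0.12045884860941636
top y -0.05 side 1 32 [0.0239 0.0276 0.0319] 0.11982452593820414
top y -0.02 side 1 25 [0.0242 0.0297 0.0347] 0.12000421920196436
top end 90 [-0.1271 -0.12   -0.1017]
top floor 111 [-0.0091  0.0495] [-0.1172 -0.0426]
scene y -0.11 side -1 33 [-0.0744 -0.0708 -0.0672] 0.11675971513690331
scene y -0.11 side 1 32 [0.0221 0.0258 0.028 ] 0.11600956150642205
scene y -0.08 side -1 10 [-0.0742 -0.0687 -0.066 ] 0.1158716326426048
scene y -0.08 side 1 41 [0.0231 0.0291 0.0323] 0.1168234548331476
scene y -0.05 side 1 36 [0.027  0.0327 0.0358] 0.11723372456294817
scene y -0.02 side 1 28 [0.0264 0.0361 0.0403] 0.11651002551703243
scene end 35 [-0.1334 -0.1145 -0.1009]
scene floor 177 [-0.0478  0.0486] [-0.1199 -0.0014]
```

The rim shows the box's y axis is really at 58°, so the lid started about 0.1 rad open. That puts the bay centre at about (0.499, -0.055), which matches the network's mark. Now I'll move over the bay.

>>> send_rows(moves="30 18.6 0 9.8 0;30 18.6 0 9.8 0;30 18.6 0 9.8 0;30 18.6 0 9.8 0;30 18.6 0 9.8 0;30 18.6 0 9.8 0;30 18.6 0 9.8 0;30 18.6 0 9.8 0;30 18.6 0 9.8 0;30 18.6 0 9.8 0;30 18.6 0 9.8 0;30 18.6 0 9.8 0;30 18.6 0 9.8 0;30 18.6 0 9.8 0;30 0 0 0 -4;30 0 0 0 -4;30 0 0 0 0;30 0 0 0 0")

```text
time_s: 13.47
position: [0.5172, -0.079, 0.2569]
tcp_rot: [[0.533, -0.001, -0.846], [0.846, 0.0, 0.533], [-0.0, -1.0, 0.001]]
force: [-0.0, -0.1, -0.7]
opening: 0.501
```

```bash
cat >> h.py <<'E'
BAY=np.array([.4986,-.0554]);BY=np.array([np.cos(np.radians(58)),np.sin(np.radians(58))]);BX=np.array([BY[1],-BY[0]])
E
sed -i 's/^print\|^s=read_state();/&/' tilt.py; cat > bx.py <<'E'
from h import *
s=read_state();p=np.array(s['position']);f=np.array(s['force'])
print('bay xy',(p[:2]-BAY)@BX,(p[:2]-BAY)@BY,p[2],'F',f[:2]@BX,f[:2]@BY,f[2])
E
python3 bx.py; python3 tilt.py pics/g.png
```

```text
bay xy 0.028269258072254645 -0.010130364455529122 0.2569268797158527 F 0.00253170206096589 -0.06489558721490886 -0.7164680086028947
[ 0.5172 -0.079   0.2569] 0.5009789442210973 [-0.0322 -0.0564 -0.7165]
wrist 18726 [-0.0212 -0.0371 -0.0309] [0.0234 0.0488 0.0628]
  y-0.030 z -0.023..0.014 x -0.017..0.018
  y-0.015 z -0.026..0.026 x -0.018..0.020
  y0.000 z 0.015..0.036 x -0.019..0.021
  y0.015 z 0.026..0.047 x -0.019..0.021
  y0.030 z 0.037..0.058 x -0.018..0.021
  y0.045 z 0.047..0.062 x -0.017..0.021
scene 718 [-0.0256 -0.0364 -0.0322] [0.0192 0.0654 0.0531]
  y-0.030 z -0.022..-0.004 x -0.022..0.015
  y-0.015 z -0.030..-0.015 x -0.023..0.009
  y0.000 z -0.024..0.025 x -0.022..-0.006
  y0.015 z -0.011..0.034 x -0.024..-0.010
  y0.030 z -0.001..0.043 x -0.023..-0.012
  y0.045 z 0.009..0.050 x -0.023..-0.010
  y0.060 z 0.018..0.040 x -0.021..-0.007
```

View pics/g.png

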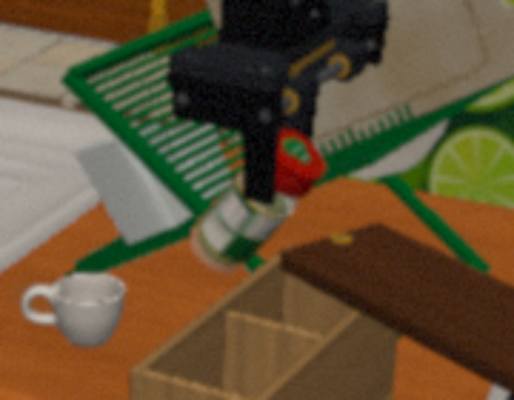

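>>> send_rows(moves="30 0 15 -5 0;30 0 20 0 0;30 0 20 0 0;30 0 15 0 0;30 0 12 0 0;30 0 10 0 0;30 0 10 0 0;30 0 5 0 0;30 0 0 0 0")

```text
time_s: 14.47
position: [0.5212, -0.0817, 0.1495]
tcp_rot: [[0.532, -0.002, -0.847], [0.847, 0.001, 0.532], [-0.0, -1.0, 0.002]]
force: [0.1, 0.2, -1.0]
opening: 0.501
```

```bash
python3 bx.py
```

```text
bay xy 0.03305316498139839 -0.010339897134636448 0.14954754272245396 F -0.02416188776072876 0.2554721668519302 -1.030606455387102
```

No contact yet. Next I'll push the gripper towards the near wall.

>>> send_rows(moves="30 0 0 5 0;30 0 0 5 0;30 0 0 5 0;30 0 0 5 0;30 0 0 5 0;30 0 0 0 0")

```text
time_s: 14.97
position: [0.5017, -0.0688, 0.1517]
tcp_rot: [[0.531, 0.004, -0.847], [0.847, -0.002, 0.531], [0.001, -1.0, -0.005]]
force: [2.5, -1.7, 0.4]
opening: 0.497
```

>>> send_rows(moves="30 0 0 4 0;30 0 0 4 0;30 0 0 4 0;30 0 0 4 0;30 0 0 0 0")

```text
time_s: 15.38
position: [0.4853, -0.0591, 0.1502]
tcp_rot: [[0.531, -0.003, -0.847], [0.847, 0.001, 0.531], [-0.0, -1.0, 0.003]]
force: [2.0, -1.2, -0.6]
opening: 0.495
```

```bash
python3 bx.py; python3 tilt.py pics/i.png
```

```text
bay xy -0.00927167975325118 -0.010192642724757981 0.15022280060864646 F 2.282755578465228 0.05977299090428711 -0.5520734801573071
[ 0.4853 -0.0591  0.1502] 0.4948527079299304 [ 1.9676 -1.159  -0.5521]
wrist 14277 [-0.0218 -0.0384 -0.0316] [0.0228 0.0613 0.0331]
  y-0.030 z -0.028..0.014 x -0.017..0.018
  y-0.015 z 0.004..0.018 x -0.018..0.019
  y0.000 z 0.005..0.022 x -0.019..0.021
  y0.015 z 0.012..0.026 x -0.018..0.021
  y0.030 z 0.017..0.030 x -0.018..0.021
  y0.045 z 0.020..0.033 x -0.018..0.021
  y0.060 z 0.025..0.030 x -0.017..0.021
scene 560 [-0.0287 -0.0334 -0.0333] [0.0171 0.0535 0.0216]
  y-0.030 z -0.031..-0.005 x -0.021..0.013
  y-0.015 z -0.031..-0.013 x -0.022..-0.002
  y0.000 z -0.027..-0.011 x -0.022..-0.001
  y0.015 z -0.023..0.012 x -0.025..-0.004
  y0.030 z -0.019..0.017 x -0.024..-0.006
  y0.045 z -0.015..0.019 x -0.023..-0.005
```

Rotation is going well at 2.3 N, with tilt now about 15°. I'll continue.

>>> send_rows(moves="30 0 0 4 0;30 0 0 4 0;30 0 0 4 0;30 0 0 4 0;30 0 0 0 0;30 0 0 0 0")

```text
time_s: 16.13
position: [0.4726, -0.051, 0.1504]
tcp_rot: [[0.531, -0.001, -0.847], [0.847, 0.001, 0.531], [-0.0, -1.0, 0.001]]
force: [0.4, -0.2, -1.9]
opening: 0.496
```

```bash
python3 bx.py; python3 tilt.py pics/j.png
```

```text
bay xy -0.024374530861847855 -0.010091592225518035 0.15043894965604512 F 0.39893999390515195 0.03139421694232982 -1.8979918966501157
[ 0.4726 -0.051   0.1504] 0.4961532037986242 [ 0.355  -0.1848 -1.898 ]
wrist 12005 [-0.0208 -0.0356 -0.0308] [0.0228 0.0567 0.0197]
  y-0.030 z -0.027..0.013 x -0.017..0.017
  y-0.015 z 0.003..0.015 x -0.018..0.019
  y0.000 z 0.002..0.016 x -0.019..0.020
  y0.015 z 0.006..0.018 x -0.018..0.021
  y0.030 z 0.008..0.019 x -0.017..0.021
  y0.045 z 0.008..0.019 x -0.018..0.022
  y0.060 z 0.009..0.014 x -0.017..0.021
scene 622 [-0.0261 -0.0327 -0.0319] [0.0155 0.0557 0.0103]
  y-0.030 z -0.031..-0.004 x -0.021..0.014
  y-0.015 z -0.031..-0.015 x -0.022..0.000
  y0.000 z -0.030..-0.015 x -0.021..0.002
  y0.015 z -0.029..0.004 x -0.025..-0.001
  y0.030 z -0.028..0.007 x -0.024..-0.003
  y0.045 z -0.026..0.009 x -0.022..0.001
```

>>> send_rows(moves="30 0 0 4 0;30 0 0 3 0;30 0 0 0 0;30 0 0 0 0")

```text
time_s: 16.72
position: [0.4673, -0.0476, 0.1506]
tcp_rot: [[0.531, -0.0, -0.847], [0.847, 0.0, 0.531], [0.0, -1.0, 0.0]]
force: [1.0, -0.2, -1.9]
opening: 0.498
```

```bash
python3 bx.py; python3 tilt.py pics/k.png
```

```text
bay xy -0.030656931765172826 -0.009994173124912294 0.15062981572966316 F 0.919620007658833 0.32591466856737267 -1.9284356545634629
[ 0.4673 -0.0476  0.1506] 0.49792999397621496 [ 0.9526 -0.2109 -1.9284]
wrist 11049 [-0.0206 -0.0349 -0.0294] [0.023  0.0551 0.0156]
  y-0.030 z -0.027..0.013 x -0.017..0.017
  y-0.015 z 0.004..0.015 x -0.018..0.019
  y0.000 z 0.002..0.015 x -0.018..0.020
  y0.015 z 0.004..0.015 x -0.018..0.020
  y0.030 z 0.004..0.015 x -0.018..0.021
  y0.045 z 0.003..0.012 x -0.019..0.022
scene 659 [-0.0265 -0.0337 -0.0325] [0.0166 0.0548 0.0123]
  y-0.030 z -0.031..-0.003 x -0.021..0.013
  y-0.015 z -0.032..-0.013 x -0.021..-0.002
  y0.000 z -0.031..-0.011 x -0.022..0.002
  y0.015 z -0.032..0.002 x -0.024..-0.002
  y0.030 z -0.031..0.007 x -0.023..-0.003
  y0.045 z -0.031..0.006 x -0.023..-0.001
```

The jar is upright and flush with the wall. I'll move it off the wall towards the bay centre and lower it.

>>> send_rows(moves="30 0 0 -7 0;30 0 0 -7 0;30 0 0 -6 0;30 0 12 0 0;30 0 12 0 0;30 0 12 0 0;30 0 10 0 0;30 0 10 0 0;30 0 6 0 0;30 0 2 0 0;30 0 2 0 0;30 0 0 0 0;30 0 0 0 0")

```text
time_s: 18.05
position: [0.4847, -0.0585, 0.0848]
tcp_rot: [[0.532, 0.001, -0.847], [0.847, -0.0, 0.532], [0.0, -1.0, -0.001]]
force: [-0.3, -0.1, -1.5]
opening: 0.498
```

```bash
python3 bx.py
```

```text
bay xy -0.010086322176517252 -0.010009484124484633 0.08483127471658787 F -0.2362139197108522 -0.24045731079735802 -1.5457144724239233
```

>>> send_rows(moves="30 0 1.5 0 0;30 0 1.5 0 0;30 0 0 0 0;30 0 0 0 0")

```text
time_s: 18.38
position: [0.4856, -0.0589, 0.0832]
tcp_rot: [[0.531, 0.003, -0.847], [0.847, -0.001, 0.531], [0.001, -1.0, -0.003]]
force: [-1.2, 0.5, 8.2]
opening: 0.493
```

It touched the floor (8 N). Now I'll release.

>>> send_rows(moves="30 0 -1 0 0;44 0 0 0 0;46 0 0 0 0;48 0 0 0 0;50 0 0 0 0;52 0 0 0 0;54 0 0 0 0;54 0 0 0 0;54 0 0 0 0")

```text
time_s: 19.13
position: [0.4844, -0.0584, 0.0824]
tcp_rot: [[0.531, -0.0, -0.847], [0.847, 0.0, 0.531], [-0.0, -1.0, 0.0]]
force: [-0.7, -0.1, 0.0]
opening: 0.617
```

```bash
python3 bx.py; python3 tilt.py pics/l.png
```

```text
bay xy -0.010457408005181612 -0.010079810936677354 0.08242448753101128 F -0.5498961439734582 -0.4286816272393825 0.020624109825138064
[ 0.4844 -0.0584  0.0824] 0.61652663797364 [-0.6935 -0.0721  0.0206]
wrist 9017 [-0.0194 -0.0343 -0.0192] [0.0241 0.025  0.0258]
  y-0.030 z -0.016..0.024 x -0.016..0.020
  y-0.015 z 0.012..0.025 x -0.017..0.021
  y0.000 z 0.011..0.024 x -0.018..0.022
  y0.015 z 0.012..0.019 x -0.018..0.022
scene 121 [-0.018  -0.0334 -0.0224] [ 0.0112 -0.0087 -0.003 ]
  y-0.030 z -0.020..-0.004 x -0.017..0.010
  y-0.015 z -0.022..-0.009 x -0.017..0.005
```

View pics/l.png

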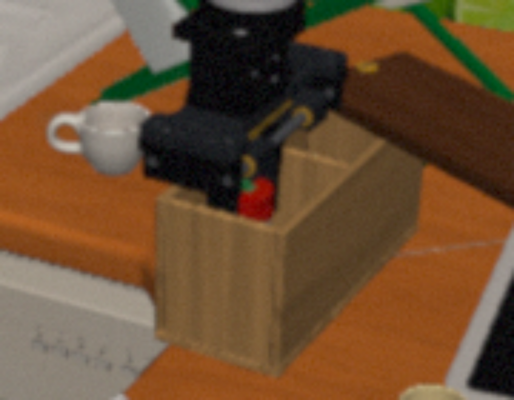

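The jar stands on the floor with its cap top at 0.116 m and its sides vertical. I'll lift clear and plan the closing arc.

>>> send_rows(moves="56 -1 -5 0 0;56 0 -15 0 0;56 0 -25 0 0;56 0 -30 0 0;56 0 -30 0 0;30 0 -30 0 0;0 0 0 0 0;0 0 0 0 0;0 0 0 0 0")

```text
time_s: 20.13
position: [0.4833, -0.0591, 0.2174]
tcp_rot: [[0.531, -0.001, -0.847], [0.847, 0.0, 0.531], [-0.0, -1.0, 0.001]]
force: [-0.1, -0.5, 0.2]
opening: 0.426
```

```bash
sed -i 's/radians(64)/radians(58)/' arc.py; python3 - <<'E'
from arc import *
d=capture('scene');L=pts(d,'lid');L=L[abs(L[:,2]-.138)<.006];r=cv2.minAreaRect(L[:,:2].astype(np.float32));print(r)
d=capture('top');L=pts(d,'lid');L=L[abs(L[:,2]-.14)<.01];r=cv2.minAreaRect(L[:,:2].astype(np.float32));print(r)
print(P(1.1,.22,.1))
W=[P(1.1,.22,.1)]+[P(1.1,.22,.066)]+[P(t,.22,.066) for t in np.linspace(1.1,-.03,21)[1:]]
rows(W)
E
```

```text
((0.658194899559021, -0.009537577629089355), (0.10462704300880432, 0.262439489364624), 33.83662414550781)
((0.660274863243103, -0.0008144974708557129), (0.10212215036153793, 0.2620951533317566), 30.44378089904785)
[ 0.79308575 -0.0409849 ]
[ 0.48299614 -0.05896856  0.21624814] [ 0.36052836 -0.69478082  0.0554004 ]
[ 180 -253] [-30  15] [-13   3] [-13   3] [-12   4] [-12   5] [-12   5] [-11   6] [-11   7] [-11   7] [-10   8] [-10   8] [-9  9] [-9 10] [-8 10] [-8 10] [-7 11] [-6 11] [-6 12] [-5 12] [-4 12] [-4 12]
```

```bash
python3 - <<'E'
from arc import *
for c in ['top','scene']:
    d=capture(c);C=cloud(d)[d['z_map']>0]
    t=np.array([.793,-.041])
    for r in (.12,.16,.2,.25,.3):
        S=C[(np.hypot(*(C[:,:2]-t).T)<r)&(C[:,2]>.145)&((C[:,:2]-[.483,-.059])@[.997,.06]>.15)]
        print(c,r,len(S),S[np.argmax(S[:,2])] if len(S) else '')
E
```

```text
top 0.12 14 [ 0.7265678  -0.08678096  0.14735067]
top 0.16 21 [ 0.7265678  -0.08678096  0.14735067]
top 0.2 135 [0.74409871 0.15131453 0.32682343]
top 0.25 2695 [0.7075874  0.19392901 0.4130142 ]
top 0.3 6776 [0.68239135 0.21970661 0.44671625]
scene 0.12 0 
scene 0.16 0 
scene 0.2 244 [0.74116543 0.15033609 0.33166721]
scene 0.25 4798 [0.7026844  0.19158674 0.41679594]
scene 0.3 10179 [0.68742074 0.21769727 0.44399786]
```

The nearest tall obstacle is the chopping board at (0.74, 0.15), about 0.19 m away, which is enough clearance. I'll cross over the lid.

>>> send_rows(moves="0 13.5 0 -19.5 0;0 13.5 0 -19.5 0;0 13.5 0 -19.5 0;0 13.5 0 -19.5 0;0 13.5 0 -19.5 0;0 13.5 0 -19.5 0;0 13.5 0 -19.5 0;0 13.5 0 -19.5 0;0 13.5 0 -19.5 0;0 13.5 0 -19.5 0;0 13.5 0 -19.5 0;0 13.5 0 -19.5 0;0 13.5 0 -19.5 0;0 0 0 0 0;0 0 0 0 0")

```text
time_s: 21.68
position: [0.792, -0.0451, 0.2152]
tcp_rot: [[0.531, -0.003, -0.847], [0.847, 0.0, 0.531], [-0.001, -1.0, 0.002]]
force: [0.1, -0.0, -0.5]
opening: 0.004
```

>>> send_rows(moves="0 0 20 0 0;0 0 20 0 0;0 0 20 0 0;0 0 15 0 0;0 0 10 0 0;0 0 0 0 0")

```text
time_s: 22.18
position: [0.789, -0.045, 0.129]
tcp_rot: [[0.532, -0.007, -0.847], [0.847, 0.001, 0.532], [-0.003, -1.0, 0.007]]
force: [-0.2, -0.8, 0.1]
opening: 0.009
```

```bash
python3 - <<'E'
from arc import *
rows([P(1.1,.22,.066)]+[P(t,.22,.066) for t in np.linspace(1.1,0.0,21)[1:]])
E
```

```text
[ 0.78901902 -0.04500994  0.12900231] [-0.1593439  -0.84658712  0.1373159 ]
[-25  14] [-12   3] [-12   3] [-12   4] [-12   5] [-12   5] [-11   6] [-11   6] [-10   7] [-10   8] [-10   8] [-9  9] [-9  9] [-8 10] [-8 10] [-7 10] [-7 11] [-6 11] [-5 11] [-5 12] [-4 12]
```

>>> send_rows(moves="0 -13 0 7 0;0 -12 0 7 0;0 -12 0 3 0;0 -12 0 3 0;0 -12 0 4 0;0 -12 0 5 0;0 -12 0 5 0;0 -11 0 6 0;0 -11 0 6 0;0 -10 0 7 0;0 -10 0 8 0;0 -10 0 8 0;0 -9 0 9 0;0 -9 0 9 0;0 -8 0 10 0;0 -8 0 10 0;0 -7 0 10 0;0 0 0 0 0")

```text
time_s: 23.68
position: [0.5963, -0.1339, 0.1339]
tcp_rot: [[0.532, -0.001, -0.847], [0.847, 0.0, 0.532], [-0.0, -1.0, 0.001]]
force: [-0.7, 0.5, 0.3]
opening: 0.0
```

>>> send_rows(moves="0 -7 0 11 0;0 -6 0 11 0;0 -5 0 11 0;0 -5 0 10 0;0 -2 0 6 0;0 0 0 0 0;0 0 0 0 0")

```text
time_s: 24.27
position: [0.5442, -0.1293, 0.1332]
tcp_rot: [[0.531, 0.001, -0.847], [0.847, -0.001, 0.531], [0.0, -1.0, -0.002]]
force: [0.2, -0.2, 0.0]
opening: 0.006
```

```bash
cat > lid.py <<'E'
from arc import *
s=read_state();p=np.array(s['position']);v=p[:2]-pin
print('r',-(v@BY),'off',v@BX,p[2],'F',np.array(s['force']))
for c in ['scene','top']:
    d=capture(c);L=pts(d,'lid');L=L[abs(L[:,2]-.139)<.006]
    if len(L)<300: print(c,len(L));continue
    r=cv2.minAreaRect(L[:,:2].astype(np.float32));a=r[2]+(0 if r[1][0]>r[1][1] else 90);print(c,len(L),r,'theta',np.radians(a-58))
E
python3 lid.py
```

```text
r 0.21743095924555142 off 0.0771313094879685 0.13318858540281445 F [ 0.22037674 -0.2025435   0.02121626]
scene 764 ((0.5321049094200134, -0.020654454827308655), (0.24229001998901367, 0.10400676727294922), 60.375267028808594) theta 0.04145623026677297
top 425 ((0.5395776033401489, -0.00719161331653595), (0.26509737968444824, 0.0639345645904541), 49.87894821166992) theta -0.14173909243133348
```

>>> send_rows(moves="0 0 0 4 0;0 0 0 4 0;0 0 0 3 0;0 0 0 2 0;0 0 0 0 0")

```text
time_s: 24.88
position: [0.5317, -0.1217, 0.1325]
tcp_rot: [[0.531, -0.001, -0.847], [0.847, 0.0, 0.531], [-0.0, -1.0, 0.001]]
force: [-0.4, 0.1, 0.0]
opening: 0.009
```

>>> send_rows(moves="0 0 0 3 0;0 0 0 3 0;0 0 0 0 0")

```text
time_s: 25.13
position: [0.5314, -0.1214, 0.1331]
tcp_rot: [[0.532, 0.01, -0.847], [0.847, -0.005, 0.531], [0.001, -1.0, -0.011]]
force: [6.6, -4.3, -5.0]
opening: 0.003
```

The lid is against its stop (8 N, no motion). I'll back off, rise, and check.

>>> send_rows(moves="0 0 0 -8 0;0 0 0 -12 0;0 0 0 -15 0;0 0 -25 0 0;0 0 -30 0 0;0 0 -30 0 0;0 -25 0 0 0;0 -25 0 0 0;0 -25 0 0 0;0 -25 0 0 0;0 -25 0 0 0;0 -25 0 0 0;0 -25 0 0 0;0 -25 0 0 0;0 0 0 0 0;0 0 0 0 0")

```text
time_s: 26.47
position: [0.4498, -0.3074, 0.2173]
tcp_rot: [[0.534, -0.001, -0.846], [0.846, 0.002, 0.534], [0.001, -1.0, 0.002]]
force: [0.3, -0.3, -0.4]
opening: 0.005
```

```bash
python3 lid.py; python3 - <<'E'
from h import *
d=capture('top')
for n in ['egg_cup','mandarin','mug']:
    P=pts(d,n);print(n,np.median(P,0) if len(P) else None)
e=capture('scene');cv2.imwrite('pics/z.png',np.hstack([cv2.resize(d['image'][120:320,180:460],(420,300)),cv2.resize(e['image'][150:330,250:440],(317,300))]))
E
```

```text
r 0.41848228233512735 off 0.09146978846894949 0.21733046326333455 F [ 0.25439174 -0.3046733  -0.36230624]
scene 1343 ((0.5495933890342712, -0.01696629822254181), (0.26845526695251465, 0.0814492404460907), 52.771995544433594) theta -0.09124589105856738
top 1924 ((0.5401344299316406, -0.0060861557722091675), (0.26029443740844727, 0.08511825650930405), 55.76869201660156) theta -0.03894367093633771
egg_cup [ 0.60076325 -0.24206529  0.0302085 ]
mandarin [ 0.28559311 -0.46725273  0.05381266]
mug None
```

View pics/z.png

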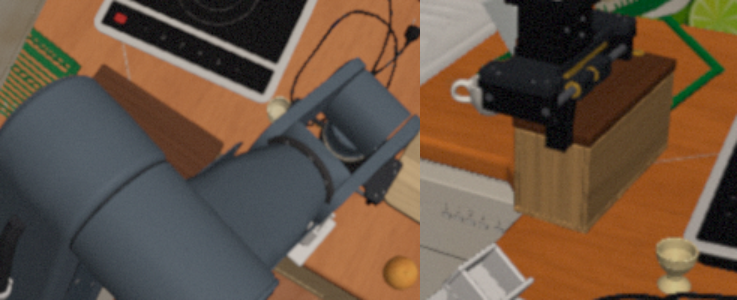

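>>> send_rows(moves="0 -25 -5 -4 0;0 -25 -5 -4 0;0 -25 -5 -4 0;0 -25 -5 -4 0;0 -25 -5 -4 0;0 -25 -5 -4 0;0 -25 -5 -4 0;0 -25 -5 -4 0;0 0 0 0 0;0 0 0 0 0")

```text
time_s: 27.75
position: [0.3711, -0.4944, 0.2576]
tcp_rot: [[0.533, 0.0, -0.846], [0.846, -0.0, 0.533], [0.0, -1.0, -0.0]]
force: [0.3, 0.7, 0.6]
opening: -0.001
```

```bash
python3 lid.py; python3 - <<'E'
from h import *
d=capture('top')
for n in ['egg_cup','mandarin','mug','spice_jar']:
    P=pts(d,n);print(n,np.median(P,0) if len(P) else None)
e=capture('scene');cv2.imwrite('pics/y.png',np.hstack([cv2.resize(d['image'][140:290,200:400],(400,300)),cv2.resize(e['image'][150:330,270:430],(267*1,300))]))
E
```

```text
r 0.618859824564768 off 0.12382906787358279 0.2575669336898732 F [0.3476081  0.70150561 0.58359952]
scene 2035 ((0.5337963700294495, -0.009914353489875793), (0.2613583505153656, 0.10227158665657043), 57.69742965698242) theta -0.005280848704545374
top 2262 ((0.549046516418457, 0.030001968145370483), (0.1850765496492386, 0.10184431821107864), 57.93387222290039) theta -0.0011541474374130898
egg_cup None
mandarin None
mug [0.39710249 0.21328556 0.01421069]
spice_jar None
```

View pics/y.png

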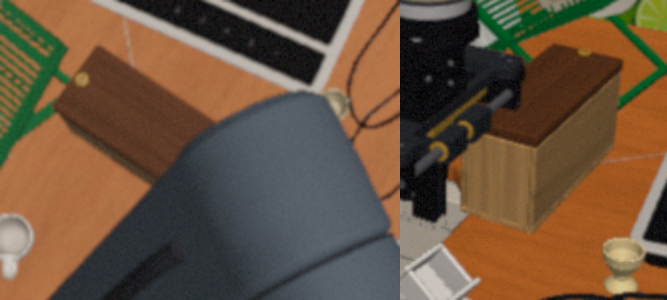

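The lid lies flush along the box, with theta about 0 from both cameras, and the arm is clear. I'll hand in.

```bash
python3 -c "
from rig import *
print(hand_in())"
```

```text
the job is handed in; nothing more can be done
None
```

The jar is in the empty bay with the lid shut, and I handed the job in at about 28 s; no verdict was reported.

**What I did:**
- I pushed the lid open to about 1.1 rad and drew the jar out along its slant.
- The tool cannot tilt, so I stood the jar upright by pressing its base lightly (about 2 N) against the inside of the bay's near wall.
- I set it on the floor near the bay centre, with 8 N at contact, and let go. The lid then went back against its stop, and the arm moved clear.

**Last checks:**
- **Lid:** angle about -0.005 rad from the scene camera and -0.001 rad from the top camera. An earlier pair of readings, with the arm partly hiding the lid, gave -0.09 and -0.04 rad; I judged those unreliable.
- **Jar:** checked just after release, about 15 mm and 8 mm off the bay centre, with vertical sides and its cap top at 0.116 m, as expected for standing on the floor. Its cap shifted about 10 mm as I let go. It could not be seen once the lid was shut.
- **Other objects:** the mug, egg cup and mandarin read within 5 mm of their starting positions. In the final picture the networks missed the egg cup and mandarin, so those two readings come from one view earlier. I never measured the garlic, and nothing was moved into its bay.

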